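# Load the parts washer, shut its lid and hold the dead-man lever

### The job

Put the ball bearing flat into the round nest inside the parts washer and shut the lid fully. Only then press the washer's spring-loaded dead-man lever down to its middle (run) position, with its pointer pin between the two pegs, never down to the bottom of its travel, which trips the machine; the program finishes while still holding the lever there. Leave the tape roll and the spark plug where they lie.

Things in the scene. Friction and masses are not known exactly. Their poses are not given: they have to be found in the camera images.
- washer: Grey sheet-metal parts washer, fixed, placed and turned differently each time. Origin on the bench under its tub's middle; own x away from the robot at yaw 0, y left. Tub 170 (x) x 150 (y) mm outside, walls 5, rim 65 high, inner floor 11 high; lid hinged on its right (-y) side. The lever's lane runs along its left side, y 76 to 138 mm: base 26 high, two pivot cheeks 92 high at x = 55.
- peg_plate (a point): Top middle of the upright plate with two short pegs on the lever's left side (washer x -17, y 134, z 112 mm), 24 mm long in x, 4 mm thick. The lever's pointer pin lies between its pegs in the run position. Axes as the washer.
- nest (a point): Middle of the floor of the round steel nest in the middle of the tub, 15 mm above the bench: a dish of 66 mm inside and 74 mm outside diameter whose rim stands 4 mm above this floor. Axes as the washer.
- lid_hinge (a point): Middle of the lid's hinge line, on the tub's right rim (washer x 0, y -78, z 65 mm). The line runs along the washer's x. Axes as the washer.
- lid (a joint): Lid angle, rad: 0 shut, flat on the rim; 1.57 upright on the right-hand side; up to 1.85. Plate 174 (x) x 156 (hinge to free edge) x 6 mm, its underside on the hinge line, with a 60 mm wide lip 12 mm beyond the free edge. Stiff hinge (0.25 N m): it stays where it is left and must be pushed fully down.
- lid_edge (a point): Middle of the lid's free edge, on its outer face, 156 mm from the hinge line (the lip starts here).
- handle (a joint): Travel of the dead-man lever, rad: 0 released (it springs back up), 0.65 bottom stop. Run position 0.31; pin between the pegs from 0.20 to 0.42. At q the lever rises (0.35 - q) rad from level, from pivot to pad. Spring 1.2 N m/rad with 0.3 rad preload: at the pad about 3 N at first, 6.5 N in the run position, 10 N at the stop.
- handle_pivot (a point): Lever pivot: washer x 55, y 110, z 78 mm. The lever runs from here towards the washer's -x (towards the robot). Axes as the washer.
- handle_pad (a point): Middle of the top face of the lever's black rubber pad, 40 mm long, 38 mm wide, 10 mm thick, centred 115 mm from the pivot (its top face 5 mm above the lever's line); released it is about 122 mm above the bench. Press here from above.
- bearing: Sealed steel ball bearing, a ring 52 mm across, 15 mm high (bore closed to the fingers), 0.11 kg, lying flat. Origin: centre of its underside. It, the tape roll and the spark plug lie in a row, in any order, in front of the blue file box, whose front wall stands at world x = 0.49, 250 mm high.
- tape_roll: Bystander: black roll of tape, 62 mm across, 19 mm high, lying flat. Origin: centre of its underside.
- spark_plug: Bystander: spark plug lying down, 53 x 62 x 20 mm. Origin: centre of its underside.
Things that resemble listed ones, but are neither listed nor needed, are in the scene too. Leave any yellow look-alike of the bearing alone.

How it is judged:
By the outcome, as a careful person would: the job done as asked, in the order asked, and still so for the second after the job is handed in, while the arm keeps its last pose, push and grip.
It also fails if it takes over 61 s, if anything falls off the work surface, if the arm or the gripper's body presses on something with over 40 N, if the wrist force passes 120 N, or if a joint passes its speed limit or range.

### The arm

A 7-joint arm with a two-finger parallel gripper is mounted at the origin on a cart in front of the work surface, level with it; the furniture and walls round the work are solid. World frame = base frame: x ahead of the robot, y to its left, z up, the work surface at z = 0. Lengths are in m, angles in rad, forces in N, time in s.
With the tool pointing down it reaches from about 0.4 to 0.85 m from the base axis. Payload 10.4 kg.
Tool frame: the origin (TCP) lies at the very end of the fingers, on their centre line; the grasp point (between the pads) lies 19 mm behind it (grip_point_offset is the distance from the TCP to the grasp point, in m); z points along the fingers, y is the line along which they close (so a half turn about z gives the same grasp; the last joint's range is limited). The gripper opens to 87 mm and grips with 3 to 60 N. Pads are 19 mm wide; open, the fingers measure 117 mm over their backs; the gripper's body (75 mm by 190 mm) begins 51 mm behind the grasp point.
Start: joints at [-1.262, 0.332, -0.065, 1.46, 0.022, 1.35, -0.088], TCP at [0.204, 0.591, 0.223] pointing down, gripper open.
Joint ranges: [-2.6, 2.6], [-0.5, 2.12], [-1.47, 1.34], [0.16, 2.42], [-1.27, 4.41], [0.06, 2.06], [-2.6, 2.6]. Speed limits (rad/s): [2.22, 2.22, 2.79, 2.79, 3.14, 3.14, 3.14].

### API

Orientations are given as a unit quaternion [x, y, z, w].
In Python, from bench import * gives the robot as it stands.
- The arm moves only by the tool play_rows, never from a script. Its argument "increments" is text: rows parted by semicolons, each of 7 numbers parted by spaces: the turn, a rotation vector about the tool's x, y, z in rad, then the shift along the tool's x, y, z in m, then the opening, from 0 (shut) to 1 (fully open). A call has 1 to 8 rows; each row is the pose to reach, as a shift and turn from the pose commanded when the call began, along the tool's axes at that moment; what a row does not reach only later rows make up. A row lasts 1/10 s, in which the tool goes at most 50 mm and 8.59 degrees, less where a joint would pass 70% of its speed; a pose out of reach is approached as far as the arm can. A call with a gripper value outside its range is refused whole. The fingers move at their own pace and stop on an object; "grip_force" is the grip in N (left out, the last holds). Time passes only in rows, so rows that repeat a pose let the fingers close. It gives the time, the measured TCP pose, the force, the opening and the grip force at its end, in the units of the state.
- read_state(): the state, without advancing time (a new reading comes with each control period).
- camera(name): name is "scene" or "top" or "wrist"; returns a dict with "color" (420x560x3 uint8, red, green, blue), "fx", "fy", "cx", "cy" (pixels), "camera_from_world" (4x4, takes a point from world to camera coordinates); the wrist camera has in their place "mount" (4x4, takes a point from camera to tool coordinates, whose origin is the TCP and whose axes are the flange's). Camera axes: x right, y down, z forward; pixel columns grow to the right and rows downward; lengths in m; the calibration is good to about 2 mm. A picture is of the moment at which its call begins: read the wrist's pose just before it. There is no depth.
- close_job(): hands the job in; it is judged then, once.
The state is a dict: "time": time; "joint_positions": joint angles; "joint_vel": joint speeds; "joint_torque": joint torques, N m; "ee_pos": TCP position; "eef_rot": TCP orientation; "ft_force": force on the tool from outside, world axes, zero at the start; "torque": the same for the moment, N m; "width": finger opening in m; "grip_force": force on a finger pad.
Only numpy, scipy, OpenCV 4.12 (cv2) and the standard library are available. Lean on these libraries where they do the work, as an engineer would, in place of code of your own. Each camera call takes 0.05 s, during which the arm holds its last target. There are 200 camera calls.

## Working session

There is one attempt and no reset: what is moved stays moved. The work goes in short steps, Python scripts to look and compute and a tool call to move; the robot and the scene stay as the last step left them, time stands still between calls to the robot, and variables do not carry over. Pictures are saved under pics/ and viewed, at most 10 in all, crops included, and the job is handed in when it is done.

Besides the shell and the picture viewer there is one more tool, called after "Emit:" as name(argument=value, ...) on one line, values as JSON. play_rows: Moves the arm, as the interface text tells. Its arguments: {"type":"object","properties":{"increments":{"type":"string"},"grip_force":{"type":"number"}},"required":["increments"]}

```bash
mkdir -p pics; cat > h.py <<'E'
from bench import *
import numpy as np, cv2
from scipy.spatial.transform import Rotation as R
def snap(n,f):
    s=read_state(); c=camera(n); cv2.imwrite('pics/'+f,c['color'][:,:,::-1]); 
    c['s']=s; return c
def cfw(c):
    if 'camera_from_world' in c: return np.array(c['camera_from_world'])
    T=np.eye(4); T[:3,:3]=R.from_quat(c['s']['eef_rot']).as_matrix(); T[:3,3]=c['s']['ee_pos']
    return np.linalg.inv(T@np.array(c['mount']))
def ray(c,u,v):
    W=np.linalg.inv(cfw(c)); d=W[:3,:3]@np.array([(u-c['cx'])/c['fx'],(v-c['cy'])/c['fy'],1]); return W[:3,3],d/np.linalg.norm(d)
def onz(c,u,v,z):
    o,d=ray(c,u,v); return o+d*(z-o[2])/d[2]
def tri(*rs):
    A=0;b=0
    for o,d in rs:
        P=np.eye(3)-np.outer(d,d); A=A+P; b=b+P@o
    p=np.linalg.solve(A,b); return p,[float(np.linalg.norm((np.eye(3)-np.outer(d,d))@(p-o))) for o,d in rs]
def proj(c,p):
    q=cfw(c)@np.append(p,1); return np.array([c['fx']*q[0]/q[2]+c['cx'],c['fy']*q[1]/q[2]+c['cy']])
def load(f): 
    import pickle; return pickle.load(open(f,'rb'))
def save(c,f):
    import pickle; pickle.dump(c,open(f,'wb'))
E
python3 - <<'E'
from h import *
np.set_printoptions(precision=3,suppress=True)
for n in ['scene','top','wrist']:
    c=snap(n,n+'0.png'); save(dict(c),n+'0.pkl'); print(n,c['fx'],np.linalg.inv(cfw(c)))
print(read_state())
a=[cv2.imread(f'pics/{n}0.png') for n in ['scene','top']]
E
```

```text
scene 509.13042234297484 [[ 0.594 -0.459  0.661 -0.474]
 [-0.804 -0.32   0.501 -0.74 ]
 [-0.018 -0.829 -0.559  0.896]
 [ 0.     0.     0.     1.   ]]
top 442.7283748565968 [[-0.019 -0.998  0.054  0.431]
 [-1.     0.019 -0.012 -0.023]
 [ 0.011 -0.055 -0.998  1.069]
 [ 0.     0.     0.     1.   ]]
wrist 366.493748486145 [[ 0.325  0.916  0.235  0.141]
 [ 0.946 -0.315 -0.081  0.612]
 [-0.001  0.248 -0.969  0.384]
 [ 0.     0.     0.     1.   ]]
{'time': 0.15, 'joint_positions': array([-1.262,  0.333, -0.065,  1.461,  0.022,  1.35 , -0.088]), 'joint_vel': array([-0.001, -0.003, -0.   , -0.002,  0.001,  0.   , -0.   ]), 'joint_torque': array([  0.001, -62.364,   0.025, -39.014,  -0.061,   0.037,   0.   ]), 'ee_pos': array([0.204, 0.591, 0.222]), 'eef_rot': array([ 0.165,  0.986, -0.001, -0.   ]), 'ft_force': array([-0.348, -0.8  ,  0.355]), 'torque': array([-0.048,  0.012,  0.027]), 'grip_force': 0.0, 'width': 0.08687980920919}
```

View pics/scene0.png

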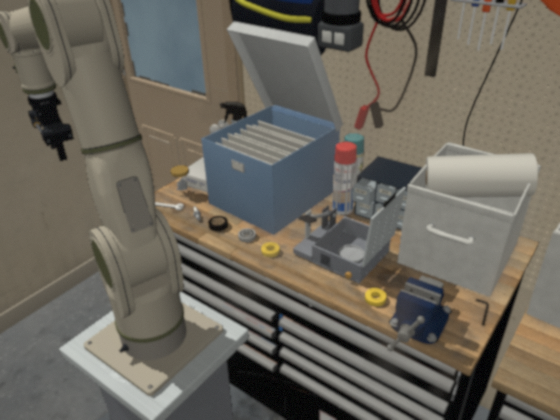

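View pics/top0.png

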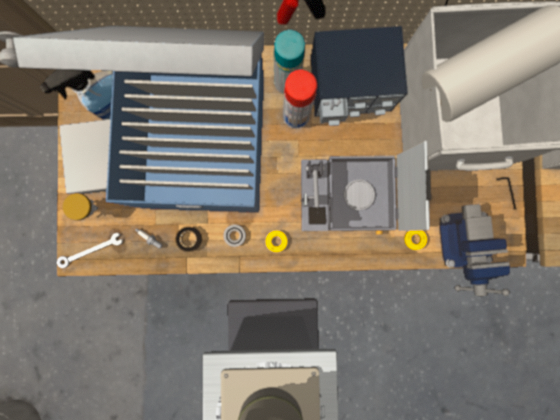

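The scene shows the bearing at (247,236) and the washer at about (350,240), with the lid upright on the right. In the top view the bearing is at (235,235), tape at (188,238), plug at (149,238), nest at (360,195) and lever pad at (317,214). Next I'll zoom in on the washer.

```bash
python3 - <<'E'
import cv2,numpy as np
a=cv2.imread('pics/top0.png')[135:260,210:450]; b=cv2.imread('pics/scene0.png')[180:300,220:420]
a=cv2.resize(a,(720,375)[:2],interpolation=cv2.INTER_CUBIC)
cv2.imwrite('pics/t1.png',a); cv2.imwrite('pics/s1.png',cv2.resize(b,None,fx=4,fy=4,interpolation=cv2.INTER_CUBIC))
E
```

```text
(no output)
```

View pics/t1.png

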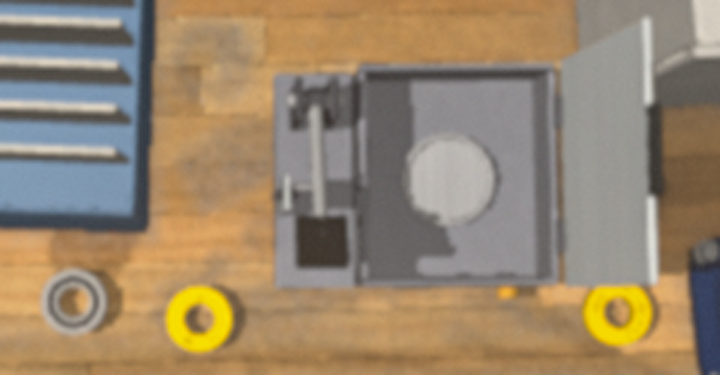

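View pics/s1.png

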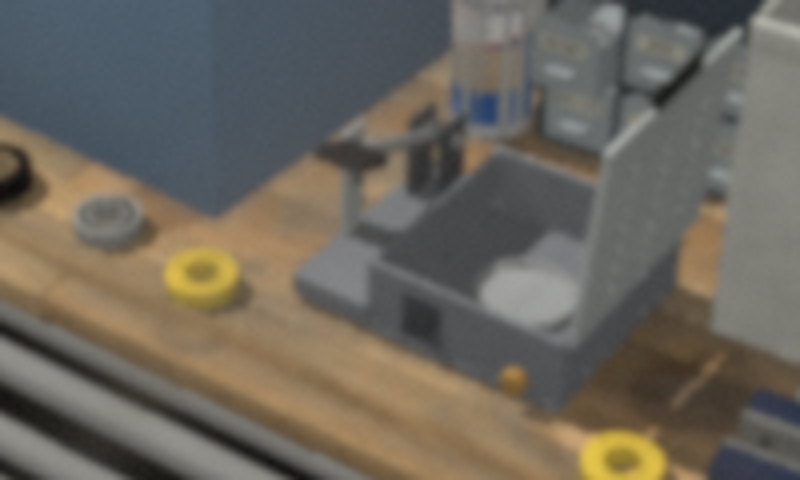

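The top crop shows tub rim corners at (358,64), (555,64), (355,285) and (557,285), pad centre (322,241), bearing (75,301) and lid edge from (648,17) to (656,283). The scene crop shows the lid's top edge from (605,150) to (740,30) and the bearing at (108,220).

```bash
python3 - <<'E'
from h import *
np.set_printoptions(precision=4,suppress=True)
t=load('top0.pkl');s=load('scene0.pkl')
T=lambda u,v:(u/3+210-.33,v/3+135-.33); S=lambda u,v:(u/4+220-.37,v/4+180-.37)
cs=np.array([onz(t,*T(*p),.065) for p in [(358,64),(555,64),(557,285),(355,285)]]); print(cs,cs.mean(0))
print([np.linalg.norm(cs[i]-cs[i-1]) for i in range(4)])
for a,b in [(0,3),(1,2)]: print('yaw',np.degrees(np.arctan2(*(cs[a]-cs[b])[[1,0]])))
for a,b in [(0,1),(3,2)]: print('yaw',np.degrees(np.arctan2(*(cs[a]-cs[b])[[1,0]]))-90)
print('nest z.019',onz(t,*T(450,179),.019),'scene',onz(s,*S(532,294),.019))
print('pad',onz(t,*T(322,241),.122), onz(s,*S(351,152),.122),tri(ray(t,*T(322,241)),ray(s,*S(351,152))))
print('lid far',tri(ray(t,*T(648,17)),ray(s,*S(740,30)))); print('lid near',tri(ray(t,*T(656,283)),ray(s,*S(605,150))))
# masks: bearing in both
for c,(x0,y0,x1,y1) in [(t,(220,220,250,250)),(s,(234,225,260,246))]:
    h=cv2.cvtColor(c['color'],cv2.COLOR_RGB2HSV)[y0:y1,x0:x1]; m=((h[:,:,1]<60)).astype(np.uint8)
    n,l,st,ce=cv2.connectedComponentsWithStats(m); i=1+st[1:,4].argmax(); x,y,w,hh=st[i,:4]
    cc=cv2.convexHull(np.argwhere(l==i)[:,::-1].astype(np.int32)); e=cv2.fitEllipse(cc)
    u,v=e[0][0]+x0,e[0][1]+y0; print('bearing',e,st[i],(u,v),onz(c,u,v,.012),onz(c,u,v,.0075)); c['b']=(u,v)
print(tri(ray(t,*t['b']),ray(s,*s['b'])))
E
```

```text
[[ 0.608  -0.1463  0.065 ]
 [ 0.6054 -0.2971  0.065 ]
 [ 0.4366 -0.293   0.065 ]
 [ 0.4396 -0.1398  0.065 ]] [ 0.5224 -0.2191  0.065 ]
[np.float64(0.16851315467225156), np.float64(0.15075673432602069), np.float64(0.16876164386810535), np.float64(0.15317196201117875)]
yaw -2.21635490823839
yaw -1.3945709758507474
yaw -0.9962039605769348
yaw -1.1019211488190308
nest z.019 [ 0.5227 -0.2229  0.019 ] scene [ 0.5223 -0.2269  0.019 ]
pad [ 0.4709 -0.1104  0.122 ] [ 0.4693 -0.1108  0.122 ] (array([ 0.4708, -0.1102,  0.121 ]), [0.00031904055749068923, 0.0003190405574905818])
lid far (array([ 0.6082, -0.3165,  0.2194]), [3.264683084578851e-05, 3.264683084583412e-05])
lid near (array([ 0.4352, -0.3134,  0.222 ]), [0.0011038654659254329, 0.0011038654659255135])
bearing ((14.392512321472168, 15.221111297607422), (21.451745986938477, 21.78120231628418), 67.37105560302734) [  4   5  22  22 297] (234.39251232147217, 235.22111129760742) [0.4311 0.0775 0.012 ] [0.4311 0.0779 0.0075]
bearing ((12.715158462524414, 9.915911674499512), (14.05538558959961, 18.094655990600586), 83.73414611816406) [  4   3  18  15 203] (246.7151584625244, 234.9159116744995) [0.4266 0.0742 0.012 ] [0.4312 0.0783 0.0075]
(array([0.431 , 0.078 , 0.0077]), [0.00015527515547670626, 0.00015527515547661354])
```

```bash
cat >> h.py <<'E'
def rot(yaw,tilt=0): # yaw 0: tool x=-world x, y=world y, z down
    return R.from_euler('z',yaw)*R.from_matrix(np.diag([-1.,1,-1]))
def delta(p,yaw=0,s=None):
    s=s or read_state(); r=R.from_quat(s['eef_rot']); 
    print('turn',np.round((r.inv()*rot(yaw)).as_rotvec(),3),'shift',np.round(r.inv().apply(np.array(p)-s['ee_pos']),4))
E
python3 -c "
from h import *
delta([.431,.078,.16]);delta([.35,.25,.22])"
```

```text
turn [-0.001 -0.    -0.332] shift [-0.3821 -0.4105  0.0624]
turn [-0.001 -0.    -0.332] shift [-0.2495 -0.2744  0.0022]
```

Emit:
play_rows(increments="0 0 -0.05 -0.035 -0.035 0 1;0 0 -0.1 -0.07 -0.075 0 1;0 0 -0.15 -0.105 -0.115 0 1;0 0 -0.2 -0.14 -0.15 0 1;0 0 -0.25 -0.175 -0.19 0 1;0 0 -0.3 -0.21 -0.23 0 1;0 0 -0.332 -0.245 -0.265 0 1;0 0 -0.332 -0.25 -0.274 0 1")

```text
time: 0.95
ee_pos: [0.3524, 0.2462, 0.2226]
eef_rot: [0.002, 1.0, -0.0, 0.0]
ft_force: [0.2, 0.4, 0.1]
width: 0.0867
grip_force: 0.0
```

```bash
python3 -c "
from h import *
delta([.431,.078,.16])"
```

```text
turn [-0.     0.    -0.004] shift [-0.0792 -0.168   0.0626]
```

Emit:
play_rows(increments="0 0 0 -0.02 -0.04 0.015 1;0 0 0 -0.04 -0.08 0.03 1;0 0 0 -0.06 -0.12 0.045 1;0 0 0 -0.075 -0.155 0.06 1;0 0 -0.004 -0.079 -0.168 0.063 1;0 0 -0.004 -0.079 -0.168 0.063 1;0 0 -0.004 -0.079 -0.168 0.063 1")

```text
time: 1.65
ee_pos: [0.4295, 0.0831, 0.1596]
eef_rot: [-0.002, 1.0, 0.0, -0.0]
ft_force: [0.2, -0.6, -0.2]
width: 0.0869
grip_force: 0.0
```

```bash
python3 - <<'E'
from h import *
np.set_printoptions(precision=4,suppress=True)
w=snap('wrist','w1.png'); save(dict(w),'w1.pkl'); print(proj(w,[.431,.078,.015]))
delta([.431,.078,.012]); print(w['s']['joint_positions'])
E
```

```text
[274.7349 191.74  ]
turn [0.    0.    0.005] shift [-0.0014 -0.0057  0.1478]
[-0.7034 -0.0574  0.3995  2.0309  0.0239  1.1637  1.2611]
```

View pics/w1.png

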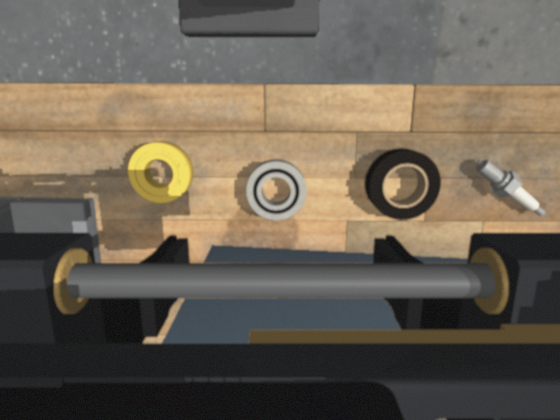

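Wrist view: bearing at (276,190), within 2 px of the prediction; the tape is at (402,184), the plug at (511,187), and both fingers are clear.

```bash
python3 - <<'E'
from h import *
np.set_printoptions(precision=4,suppress=True)
w=load('w1.pkl');t=load('top0.pkl');s=load('scene0.pkl')
h=cv2.cvtColor(w['color'],cv2.COLOR_RGB2HSV)[155:225,240:312]; m=(h[:,:,1]<50).astype(np.uint8)
n,l,st,ce=cv2.connectedComponentsWithStats(m); i=1+st[1:,4].argmax()
e=cv2.fitEllipse(cv2.convexHull(np.argwhere(l==i)[:,::-1].astype(np.int32))); u,v=e[0][0]+240,e[0][1]+155
print(e,u,v,onz(w,u,v,.012),tri(ray(w,u,v),ray(t,234.39,235.22),ray(s,246.7,234.9)))
delta([.431,.078,.006])
E
```

```text
((35.50705337524414, 34.846614837646484), (60.12963104248047, 60.68834686279297), 19.236352920532227) 275.50705337524414 189.84661483764648 [0.43   0.0786 0.012 ] (array([0.4311, 0.0782, 0.0076]), [0.0003368797662484795, 0.00036914965749142094, 7.747333506171897e-05])
turn [0.    0.    0.005] shift [-0.0014 -0.0057  0.1538]
```

Emit:
play_rows(increments="0 0 0.005 -0.001 -0.0055 0.03 1;0 0 0.005 -0.001 -0.0055 0.06 1;0 0 0.005 -0.001 -0.0055 0.09 1;0 0 0.005 -0.001 -0.0055 0.12 1;0 0 0.005 -0.001 -0.0055 0.14 1;0 0 0.005 -0.001 -0.0055 0.15 1;0 0 0.005 -0.001 -0.0055 0.1535 1;0 0 0.005 -0.001 -0.0055 0.1535 1")

```text
time: 2.5
ee_pos: [0.431, 0.0776, 0.0064]
eef_rot: [-0.0, 1.0, 0.0, 0.0]
ft_force: [0.2, -0.2, -0.2]
width: 0.0872
grip_force: 0.0
```

Emit:
play_rows(increments="0 0 0 0 0 0 0.5;0 0 0 0 0 0 0.5;0 0 0 0 0 0 0.5;0 0 0 0 0 0 0.5;0 0 0 0 0 0 0.5;0 0 0 0 0 0 0.5;0 0 0 0 0 0 0.5;0 0 0 0 0 0 0.5", grip_force=25)

```text
time: 3.3
ee_pos: [0.4308, 0.0771, 0.0061]
eef_rot: [0.0, 1.0, 0.0, 0.0]
ft_force: [0.0, -0.4, 3.4]
width: 0.0512
grip_force: 25.0
```

Emit:
play_rows(increments="0 0 0 0 0 -0.03 0.5;0 0 0 0 0 -0.07 0.5;0 0 0 0 0 -0.11 0.5;0 0 0 0 0 -0.15 0.5;0 0 0 0 -0.03 -0.18 0.5;0 0 0 0 -0.07 -0.2 0.5;0 0 0 0 -0.11 -0.21 0.5;0 0 0 0 -0.15 -0.21 0.5")

```text
time: 4.1
ee_pos: [0.431, -0.0746, 0.2174]
eef_rot: [0.0, 1.0, 0.0, 0.001]
ft_force: [1.2, -0.2, -0.5]
width: 0.0513
grip_force: 25.0
```

```bash
python3 -c "
from h import *
s=read_state();print(s['width'],s['ft_force'])
y=-np.pi/2-.025
delta([.50,-.18,.22],y)"
```

```text
0.05133770180684009 [ 1.15151622 -0.15033937 -0.51683276]
turn [3.000e-03 1.000e-03 1.595e+00] shift [-0.069  -0.1053 -0.0025]
```

Emit:
play_rows(increments="0 0 0.14 -0.01 -0.015 0 0.5;0 0 0.28 -0.02 -0.03 0 0.5;0 0 0.42 -0.03 -0.045 0 0.5;0 0 0.56 -0.04 -0.06 0 0.5;0 0 0.7 -0.05 -0.075 0 0.5;0 0 0.84 -0.06 -0.09 0 0.5;0 0 0.98 -0.065 -0.1 0 0.5;0 0 1.12 -0.069 -0.105 0 0.5")

```text
time: 4.9
ee_pos: [0.4994, -0.1793, 0.2156]
eef_rot: [0.535, 0.845, -0.001, -0.0]
ft_force: [-0.6, 0.0, -0.9]
width: 0.0513
grip_force: 25.0
```

```bash
python3 -c "
from h import *
s=read_state();print(s['width'],s['joint_positions'])
y=-np.pi/2-.025
delta([.5225,-.221,.20],y)"
```

```text
0.051270616819325925 [-0.43730429  0.14074942  0.7685409   1.75447859 -0.10076276  1.2876536
  0.79753994]
turn [-0.001  0.     0.468] shift [-0.0476  0.003   0.0156]
```

Emit:
play_rows(increments="0 0 0.13 -0.012 0.001 0 0.5;0 0 0.26 -0.025 0.002 0.005 0.5;0 0 0.39 -0.038 0.003 0.01 0.5;0 0 0.468 -0.0476 0.003 0.0155 0.5;0 0 0.468 -0.0476 0.003 0.0155 0.5;0 0 0.468 -0.0476 0.003 0.0155 0.5")

```text
time: 5.5
ee_pos: [0.5226, -0.2195, 0.2002]
eef_rot: [0.713, 0.701, -0.0, -0.0]
ft_force: [0.2, -0.4, -0.4]
width: 0.0507
grip_force: 25.0
```

```bash
python3 - <<'E'
from h import *
np.set_printoptions(precision=4,suppress=True)
w=snap('wrist','w2.png'); save(dict(w),'w2.pkl'); print(proj(w,[.5225,-.221,.019]))
y=-np.pi/2-.025
delta([.5225,-.221,.023],y)
E
```

```text
[279.5339 184.7573]
turn [-0.   -0.    0.01] shift [-0.0019 -0.0001  0.1775]
```

View pics/w2.png

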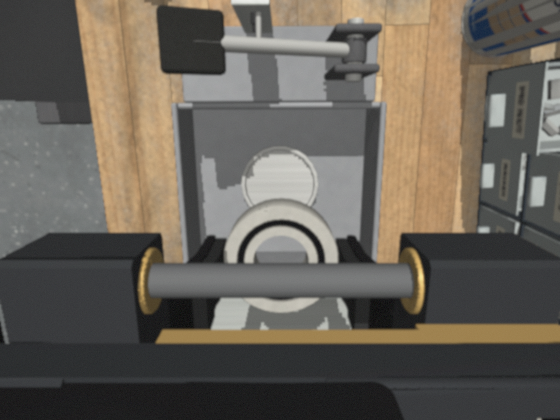

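The wrist view shows the nest circle spanning columns 242–318 and centred at (280,185), as predicted. The bearing is in hand and the pad is at (192,42).

```bash
python3 - <<'E'
from h import *
np.set_printoptions(precision=4,suppress=True)
w=load('w2.pkl');t=load('top0.pkl');s=load('scene0.pkl')
T=lambda u,v:(u/3+210-.33,v/3+135-.33); S=lambda u,v:(u/4+220-.37,v/4+180-.37)
print('nest',tri(ray(w,280,185),ray(t,*T(450,179)),ray(s,*S(532,294))),tri(ray(w,280,185),ray(t,*T(450,179))),onz(w,280,185,.019))
print('pad',tri(ray(w,192,42),ray(t,*T(322,241)),ray(s,*S(351,152))),onz(w,192,42,.121))
# bearing in hand: centre at tool depth
o,d=ray(w,281,253); print('bearing in hand top plane',o+d*((.2002-.006+.015)-o[2])/d[2])
for p in [(176,105),(383,103)]: print(onz(w,*p,.065))
E
```

```text
nest (array([ 0.5236, -0.2236,  0.0162]), [0.0018961323170533862, 0.0007193360209055853, 0.0024099096642666573]) (array([ 0.523 , -0.223 ,  0.0142]), [0.0007726627727595621, 0.0007726627727595458]) [ 0.5229 -0.2212  0.019 ]
pad (array([ 0.4709, -0.1105,  0.1208]), [0.00048741855075455675, 0.00011083926757294628, 0.0005693935895897677]) [ 0.4711 -0.111   0.121 ]
bearing in hand top plane [ 0.5239 -0.2141  0.2092]
[ 0.4427 -0.1469  0.065 ]
[ 0.6048 -0.1479  0.065 ]
```

Emit:
play_rows(increments="0 0 0.01 -0.0045 0 0.03 0.5;0 0 0.01 -0.0045 0 0.06 0.5;0 0 0.01 -0.0045 0 0.09 0.5;0 0 0.01 -0.0045 0 0.12 0.5;0 0 0.01 -0.0045 0 0.145 0.5;0 0 0.01 -0.0045 0 0.16 0.5;0 0 0.01 -0.0045 0 0.16 0.5")

```text
time: 6.25
ee_pos: [0.5219, -0.2233, 0.0392]
eef_rot: [0.716, 0.698, -0.001, -0.001]
ft_force: [0.1, 0.7, -1.3]
width: 0.0509
grip_force: 25.0
```

```bash
python3 - <<'E'
from h import *
np.set_printoptions(precision=4,suppress=True)
w=snap('wrist','w3.png'); save(dict(w),'w3.pkl'); print(proj(w,[.5228,-.222,.019]),proj(w,w['s']['ee_pos']+[0,0,.009]),w['s']['ee_pos'])
cv2.imwrite('pics/w3c.png',cv2.resize(w['color'][120:400,140:420,::-1],None,fx=2,fy=2))
E
```

```text
[280.2779 239.5525] [278.239 264.285] [ 0.5219 -0.2233  0.0392]
```

View pics/w3c.png

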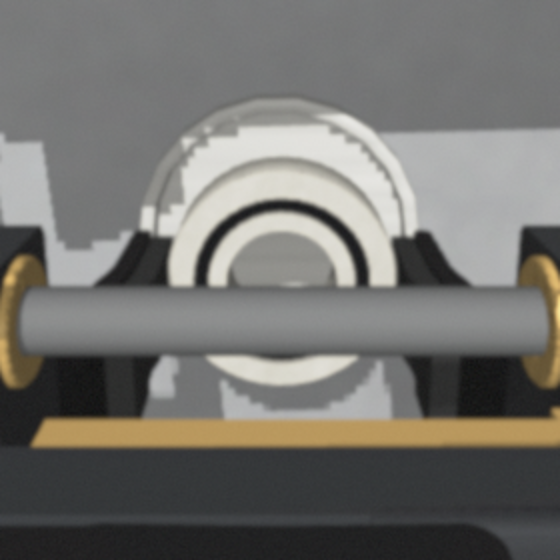

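The nest rim is centred at u≈279.5, v≈237 and the bearing's top face at (281.5,255.5). By that the bearing sits about 4 mm towards +y of the TCP and within 1–3 mm of the nest centre.

Emit:
play_rows(increments="0 0 0 -0.0015 0 0.005 0.5;0 0 0 -0.0015 0 0.01 0.5;0 0 0 -0.0015 0 0.014 0.5;0 0 0 -0.0015 0 0.017 0.5;0 0 0 -0.0015 0 0.0175 0.5;0 0 0 -0.0015 0 0.0175 0.5")

```text
time: 6.9
ee_pos: [0.5228, -0.2256, 0.023]
eef_rot: [0.717, 0.697, -0.0, -0.0]
ft_force: [0.4, -0.4, -1.1]
width: 0.0512
grip_force: 25.0
```

Emit:
play_rows(increments="0 0 0 0 0 0.0015 0.5;0 0 0 0 0 0.0015 0.5;0 0 0 0 0 0.0015 0.8;0 0 0 0 0 0.0015 0.8;0 0 0 0 0 0.0015 0.8;0 0 0 0 0 0.0015 0.8;0 0 0 0 0 0.0015 0.8")

```text
time: 7.6
ee_pos: [0.5229, -0.2257, 0.0215]
eef_rot: [0.717, 0.697, 0.0, 0.0]
ft_force: [-1.3, 0.4, -0.6]
width: 0.0687
grip_force: 0.0
```

Emit:
play_rows(increments="0 0 0 0 0 -0.02 0.8;0 0 0 0 0 -0.05 0.8;0 0 0 0 0 -0.09 0.8;0 0 0 0 0 -0.13 0.8;0 0 0 0 0 -0.17 0.8;0 0 0 0 0 -0.18 0.8;0 0 0 0 0 -0.18 0.8")

```text
time: 8.3
ee_pos: [0.5237, -0.2259, 0.203]
eef_rot: [0.717, 0.697, 0.001, 0.001]
ft_force: [-0.4, 0.5, -0.3]
width: 0.0697
grip_force: 0.0
```

```bash
python3 - <<'E'
from h import *
np.set_printoptions(precision=4,suppress=True)
w=snap('wrist','w4.png'); save(dict(w),'w4.pkl'); print(proj(w,[.5228,-.222,.019]),w['s']['ee_pos'],w['s']['joint_positions'])
t=snap('top','top4.png')
a=cv2.resize(w['color'][100:260,180:380,::-1],None,fx=2.5,fy=2.5); b=cv2.resize(t['color'][140:240,290:440,::-1],None,fx=2,fy=2)
o=np.zeros((600,500,3),np.uint8);o[:400,:500]=a;o[400:600,:300]=b;cv2.imwrite('pics/c4.png',o)
E
```

```text
[277.7844 178.6556] [ 0.5237 -0.2259  0.203 ] [-0.3796  0.2806  0.8496  1.6776 -0.2202  1.2798  0.4858]
```

View pics/c4.png

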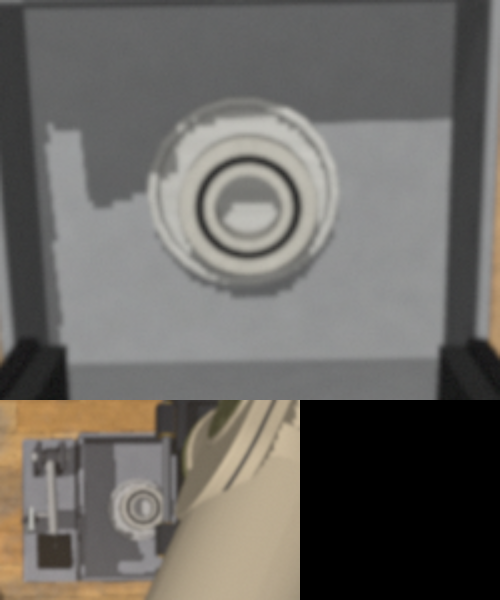

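The bearing lies flat inside the nest ring, its centre about 3–4 mm off the nest's, with 7 mm of play. Next is the lid. First I'll check the basket clearance behind it.

```bash
python3 - <<'E'
from h import *
np.set_printoptions(precision=4,suppress=True)
t=load('top0.pkl');s=load('scene0.pkl')
p=onz(s,403,262,0);print('basket base corner',p, 'in top',proj(t,p))
for z in (.2,.25,.3): q=p+[0,0,z]; print(z,proj(s,q),proj(t,q))
delta([.49,-.226,.30],-np.pi/2-.025); delta([.49,-.365,.30],-np.pi/2-.025); delta([.49,-.365,.195],-np.pi/2-.025)
E
```

```text
basket base corner [ 0.5892 -0.3483  0.    ] in top [408.7386 166.9356]
0.2 [412.0683 200.5739] [438.6885 151.6088]
0.25 [414.5868 183.5144] [448.4273 146.625 ]
0.3 [417.2195 165.6808] [459.4123 141.0035]
turn [-0.001 -0.001 -0.003] shift [-0.0016 -0.0325 -0.0996]
turn [-0.001 -0.001 -0.003] shift [-0.1406 -0.0286 -0.0997]
turn [-0.001 -0.001 -0.003] shift [-0.1406 -0.0285  0.0053]
```

Emit:
play_rows(increments="0 0 0 0 -0.01 -0.03 0;0 0 0 0 -0.03 -0.07 0;0 0 0 -0.01 -0.045 -0.1 0;0 0 0 -0.04 -0.055 -0.1 0;0 0 0 -0.08 -0.055 -0.1 0;0 0 0 -0.115 -0.054 -0.1 0;0 0 0 -0.14 -0.054 -0.1 0;0 0 0 -0.14 -0.054 -0.1 0")

```text
time: 9.2
ee_pos: [0.4629, -0.3672, 0.2992]
eef_rot: [0.719, 0.695, -0.002, -0.001]
ft_force: [0.1, 0.5, 0.5]
width: 0.0138
grip_force: 0.0
```

```bash
python3 - <<'E'
from h import *
s=read_state();print(s['joint_positions'],s['ee_pos'],s['width'])
Y=-np.pi/2-.025
delta([.465,-.365,.2],Y)
for d in (95,85,75,65,55,45,35,25,15,8,3,0):
    a=np.radians(d); r=.13
    p=np.array([-.2995,.065])+r*np.array([np.cos(a),np.sin(a)])+.006*np.array([-np.sin(a),np.cos(a)]); print(d,np.round([p[0]-.0095,p[1]],4))
E
```

```text
[-0.16072298  0.31664399  0.96638149  1.47004623 -0.25640887  1.49261103
  0.76961363] [ 0.46286914 -0.36719776  0.29921021] 0.013820453387626032
turn [-0.004  0.001 -0.008] shift [0.0024 0.0025 0.0992]
95 [-0.3263  0.194 ]
85 [-0.3036  0.195 ]
75 [-0.2811  0.1921]
65 [-0.2595  0.1854]
55 [-0.2393  0.1749]
45 [-0.2213  0.1612]
35 [-0.206   0.1445]
25 [-0.1937  0.1254]
15 [-0.185   0.1044]
8 [-0.1811  0.089 ]
3 [-0.1795  0.0778]
0 [-0.179  0.071]
```

Emit:
play_rows(increments="0 0 0 0 0 0.03 0;0 0 0 0 0.001 0.06 0;0 0 0 0.001 0.002 0.09 0;0 0 0 0.002 0.0025 0.099 0;0 0 0 0.025 0.0025 0.102 0;0 0 0 0.04 0.0025 0.105 0;0 0 0 0.05 0.0025 0.105 0;0 0 0 0.06 0.0025 0.105 0")

```text
time: 10.0
ee_pos: [0.4691, -0.3038, 0.1967]
eef_rot: [0.717, 0.697, -0.0, 0.0]
ft_force: [-0.1, -2.5, -1.3]
width: 0.0002
grip_force: 1.0
```

```bash
python3 - <<'E'
from h import *
Y=-np.pi/2-.025
for p in [(-.2811,.192),(-.2595,.1854),(-.2393,.175),(-.2213,.1612),(-.206,.1445),(-.1937,.1254),(-.185,.1044)]: delta([.465,*p],Y)
E
```

```text
turn [-0.     0.    -0.003] shift [ 0.0226 -0.0047  0.0047]
turn [-0.     0.    -0.003] shift [ 0.0442 -0.0053  0.0113]
turn [-0.     0.    -0.003] shift [ 0.0644 -0.0059  0.0217]
turn [-0.     0.    -0.003] shift [ 0.0824 -0.0064  0.0355]
turn [-0.     0.    -0.003] shift [ 0.0977 -0.0068  0.0522]
turn [-0.     0.    -0.003] shift [ 0.11   -0.0072  0.0713]
turn [-0.     0.    -0.003] shift [ 0.1187 -0.0074  0.0923]
```

Contact force is about −2.5 N in y, so the lid is being pushed. I'll follow the arc.

Emit:
play_rows(increments="0 0 0 0.012 -0.003 0.0015 0;0 0 0 0.0226 -0.0047 0.0047 0;0 0 0 0.034 -0.005 0.0075 0;0 0 0 0.0442 -0.0053 0.0113 0;0 0 0 0.055 -0.0056 0.0165 0;0 0 0 0.0644 -0.0059 0.0217 0;0 0 0 0.074 -0.006 0.0285 0;0 0 0 0.0824 -0.0064 0.0355 0")

```text
time: 10.8
ee_pos: [0.465, -0.2206, 0.1603]
eef_rot: [0.717, 0.697, 0.0, -0.0]
ft_force: [0.4, -1.7, 0.4]
width: 0.0003
grip_force: 0.6
```

```bash
python3 - <<'E'
from h import *
Y=-np.pi/2-.025
for p in [(-.206,.1445),(-.1937,.1254),(-.185,.1044),(-.1811,.089),(-.1795,.0778),(-.179,.071)]: delta([.465,*p],Y)
s=snap('scene','s5.png')
E
```

```text
turn [-0.    -0.    -0.003] shift [ 0.0146 -0.0004  0.0159]
turn [-0.    -0.    -0.003] shift [ 0.0269 -0.0008  0.035 ]
turn [-0.    -0.    -0.003] shift [ 0.0356 -0.001   0.056 ]
turn [-0.    -0.    -0.003] shift [ 0.0395 -0.0011  0.0714]
turn [-0.    -0.    -0.003] shift [ 0.0411 -0.0012  0.0826]
turn [-0.    -0.    -0.003] shift [ 0.0416 -0.0012  0.0894]
```

View pics/s5.png

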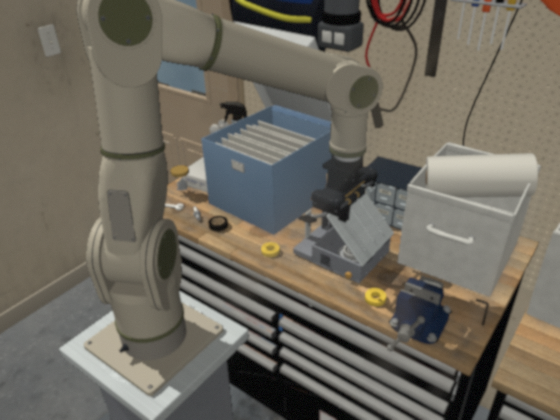

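The scene view shows the lid at about 45° under the fingertips, at pixel (365,225).

Emit:
play_rows(increments="0 0 0 0.008 0 0.008 0;0 0 0 0.0146 0 0.0159 0;0 0 0 0.021 0 0.025 0;0 0 0 0.0269 0 0.035 0;0 0 0 0.032 0 0.045 0;0 0 0 0.0356 0 0.056 0;0 0 0 0.038 0 0.064 0;0 0 0 0.0395 0 0.0714 0")

```text
time: 11.65
ee_pos: [0.466, -0.1819, 0.0888]
eef_rot: [0.717, 0.697, -0.0, -0.0]
ft_force: [0.2, 0.5, 0.9]
width: 0.0009
grip_force: 0.3
```

Emit:
play_rows(increments="0 0 0 0.001 0 0.005 0;0 0 0 0.001 0 0.01 0;0 0 0 0.001 0 0.014 0;0 0 0 0.001 0 0.016 0;0 0 0 0.001 0 0.017 0")

```text
time: 12.15
ee_pos: [0.4661, -0.1813, 0.0725]
eef_rot: [0.717, 0.697, -0.0, -0.0]
ft_force: [-0.3, -0.2, 0.7]
width: 0.0007
grip_force: 0.2
```

Emit:
play_rows(increments="0 0 0 0 0 0.001 0;0 0 0 0 0 0.002 0;0 0 0 0 0 0.002 0;0 0 0 0 0 0.002 0")

```text
time: 12.55
ee_pos: [0.4662, -0.1812, 0.0714]
eef_rot: [0.717, 0.697, 0.0, -0.0]
ft_force: [-5.0, 2.1, 12.0]
width: 0.0003
grip_force: 5.9
```

Emit:
play_rows(increments="0 0 0 0 0 0.001 0;0 0 0 0 0 0.001 0;0 0 0 0 0 -0.01 0;0 0 0 0 0 -0.05 0;0 0 0 0 0 -0.09 0;0 0 0 0 0 -0.13 0;0 0 0 0 0 -0.13 0")

```text
time: 13.25
ee_pos: [0.4686, -0.1822, 0.2056]
eef_rot: [0.717, 0.697, 0.003, 0.003]
ft_force: [-1.0, -0.0, -0.4]
width: 0.0009
grip_force: 0.0
```

```bash
python3 - <<'E'
from h import *
np.set_printoptions(precision=4,suppress=True)
w=snap('wrist','w6.png'); t=snap('top','t6.png'); s=snap('scene','s6.png'); save(dict(s),'s6.pkl');save(dict(w),'w6.pkl')
print(read_state()['ee_pos']); delta([.465,-.1105,.135],-np.pi/2-.025)
a=w['color'][0:300,:,::-1]; b=cv2.resize(s['color'][180:290,270:410,::-1],None,fx=2.7,fy=2.7)
o=np.zeros((600,800,3),np.uint8);o[:300,:560]=a;o[300:300+b.shape[0],:b.shape[1]]=b;c=cv2.resize(t['color'][140:240,290:440,::-1],None,fx=2.7,fy=2.7);o[300:570,390:795]=c;cv2.imwrite('pics/c6.png',o)
E
```

```text
[ 0.466  -0.1809  0.2004]
turn [ 0.    -0.001 -0.003] shift [ 0.0703 -0.003   0.0654]
```

View pics/c6.png

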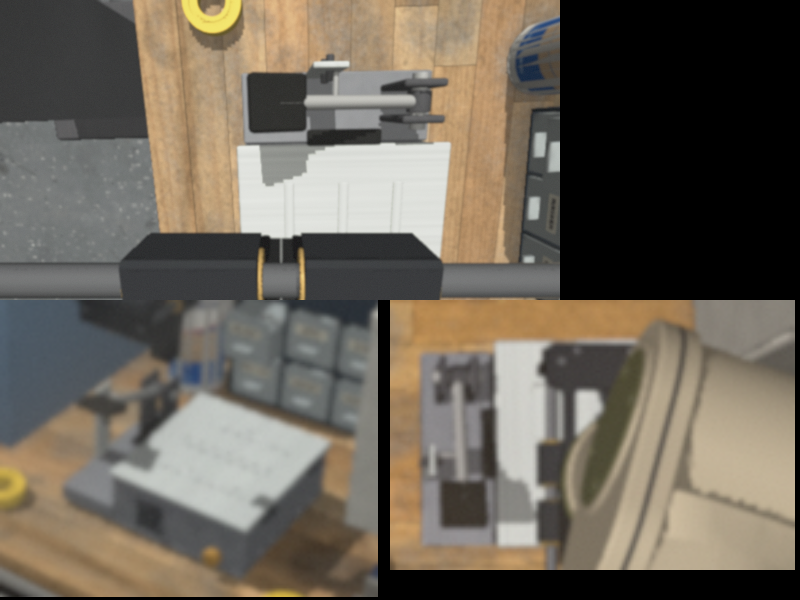

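The composite shows the lid lying flat on the rim: wrist view edge along row 143, columns 238–450, and a flat plane in the scene crop. The pad is at (277,102) in the wrist view.

```bash
python3 - <<'E'
from h import *
np.set_printoptions(precision=4,suppress=True)
w=load('w6.pkl'); s=load('s6.pkl')
print(onz(w,277,102,.1215))
L=lambda u,v:(u/2.7+270,(v-300)/2.7+180)
# lid free-edge near corner and far corner: wrist + scene
print(tri(ray(w,238,146),ray(s,*L(113,469)))[0],tri(ray(w,450,142),ray(s,*L(207,395)))[0])
E
```

```text
[ 0.47   -0.1097  0.1215]
[ 0.4389 -0.1437  0.0709] [ 0.6155 -0.1469  0.0613]
```

Emit:
play_rows(increments="0 0 0 0.02 0 0 0;0 0 0 0.045 0 0 0;0 0 0 0.065 0 0.02 0;0 0 0 0.0705 -0.001 0.04 0;0 0 0 0.0705 -0.001 0.055 0;0 0 0 0.0705 -0.001 0.06 0;0 0 0 0.0705 -0.001 0.06 0")

```text
time: 14.1
ee_pos: [0.4662, -0.1109, 0.1396]
eef_rot: [0.717, 0.697, -0.001, -0.001]
ft_force: [0.1, 0.3, -0.4]
width: 0.0003
grip_force: 0.0
```

Lid edge height is about 0.07 m, so the lid is shut. Pressing the lever now.

Emit:
play_rows(increments="0 0 0 0 0 0.01 0;0 0 0 0 0 0.018 0;0 0 0 0 -0.001 0.024 0;0 0 0 0 -0.001 0.03 0;0 0 0 0 -0.001 0.035 0;0 0 0 0 -0.001 0.04 0;0 0 0 0 -0.001 0.04 0")

```text
time: 14.8
ee_pos: [0.466, -0.1107, 0.1001]
eef_rot: [0.717, 0.697, -0.0, -0.0]
ft_force: [-0.9, 0.7, 5.0]
width: 0.0002
grip_force: 2.2
```

Emit:
play_rows(increments="0 0 0 0 0 0.004 0;0 0 0 0 0 0.008 0;0 0 0 0 0 0.011 0;0 0 0 0 0 0.012 0;0 0 0 0 0 0.012 0;0 0 0 0 0 0.012 0")

```text
time: 15.4
ee_pos: [0.4658, -0.1107, 0.0887]
eef_rot: [0.717, 0.697, -0.0, -0.0]
ft_force: [-3.8, -0.3, 5.3]
width: -0.0
grip_force: 2.8
```

```bash
python3 - <<'E'
from h import *
s=read_state();print(s['ee_pos'],s['ft_force'],s['joint_vel'].round(3))
# triangulate pointer/plate region: save wrist picture for lever check
t=snap('top','t7.png');p=proj(t,[.463,-.1107,.0876]);print(p)
E
```

```text
[ 0.46578187 -0.11065617  0.08866659] [-3.8096307  -0.32230169  5.32203524] [ 0.001 -0.003 -0.     0.001  0.    -0.001  0.001]
[315.81323005 219.25474101]
```

```bash
python3 -c "
from bench import *
print(close_job())"
```

```text
the job is handed in; nothing more can be done
None
```

I put the bearing flat in the nest, shut the lid fully, and handed the job in with the arm holding the lever at about 0.30 rad (run position 0.31); I worked that out from fingertip height and force, without seeing the pin between the pegs.

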